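Shut the pin-kit case and turn its two turnbuttons over the lid

TASK

Close the lid of the grey steel pin-kit case right down, then turn both steel turnbuttons on its near edge inwards until each one points straight across the lid, square to the lid's edge, so that the lid is secured. Leave the padlock, the loose lock, the screwdriver and the door knob around the case where they are.

Things in the scene. Friction and masses are not known exactly. Their poses are not given: they have to be found in the camera images.
- case: grey steel case, fixed to the bench: box 160 mm (x) by 220 mm (y) by 70 mm high, open on top, pin compartments inside. Origin: centre of the box's underside, on the bench; x points away from the robot to the lid's hinge, y left, z up. A ledge on its near side (x = -80 to -112 mm, top 77 mm above the bench) carries the two turnbuttons.
- lid (a joint): lid angle, rad: 0 = fully shut (flat, top face 78 mm above the bench), 1.55 = nearly upright. Starts at 1.15 to 1.45, leaning towards the robot, held by hinge drag; pushed from its far, outer side to below about 0.9 it sinks shut by itself in about 2 s, and it may be pressed down. A turnbutton reaching in over the box stops it from closing.
- lid_edge (a point): middle of the lid's free (near) edge, on its outer, upper face; 160 mm from the hinge. The lid is a steel plate 160 x 220 x 8 mm, 0.4 kg, hinged along the case's far rim: axis along the case's y, at x = +80 mm, 70 mm above the bench (lid's underside).
- left_button (a joint): angle of the left (+y) turnbutton about its upright pivot, rad: 0 = pointing straight across the lid (case's +x); positive = turned outwards, anticlockwise from above; at 1.57 it points to the case's +y, clear of the lid. Range -0.6 to 2.3, no stop at 0; starts at 1.55 to 2.1. Friction holds it where it is left; about 2 N at the tab turns it.
- right_button (a joint): the same for the right (-y) turnbutton, mirrored: 0 = straight across the lid, positive = turned outwards, clockwise from above; at 1.57 it points along the case's -y. Starts at 1.55 to 2.1.
- left_pivot (a point): pivot of the left turnbutton, at its bar's underside: case x = -96, y = +65 mm, 82 mm above the bench (16 mm outside the shut lid's edge). Bar: steel, 18 mm wide, 8 mm thick (82 to 90 mm above the bench, 4 mm above the shut lid), reaching 66 mm from the pivot to its tip and 12 mm the other way. A screw head 4 mm high, 16 mm across, marks the pivot.
- right_pivot (a point): pivot of the right turnbutton, at x = -96, y = -65 mm in the case frame, 82 mm above the bench; bar and tab as on the left
- left_tab (a point): centre of the left turnbutton's thumb tab, 49 mm from the pivot, 101 mm above the bench; its x axis points along the bar to the tip. The tab is an upright steel fin on the bar, in line with it, to push on: 30 mm long (34 to 64 mm from the pivot), 6 mm thick, 22 mm tall (90 to 112 mm above the bench).
- right_tab (a point): centre of the right turnbutton's thumb tab, likewise
- padlock: bystander, loose: a brass padlock lying flat, 56 x 62 x 26 mm with a steel shackle, on the left (+y) of the case. Origin: centre of its underside, at the brass body.
- lock_body: bystander, loose: a flat steel mortise lock with a brass front strip, 190 x 100 x 24 mm, lying on the right (-y) of the case. Origin: centre of the underside of the steel body.
- screwdriver: bystander, loose: a screwdriver 200 mm long lying behind the case. Origin: under its middle.
- door_knob: bystander, loose: a brass door knob standing on its round rose, 68 mm across, 72 mm tall, behind the case. Origin: at its underside.

How it is judged:
On the way:
1. the lid is shut right down, with the turnbuttons still clear of it (value of joint lid below 0.03 rad and value of joint each of left_button, right_button above 0.8 rad), for 0.2 s.
At the end, for the whole second after the job is handed in: The lid is fully shut (hinge below 0.03 rad) and both turnbuttons are at rest pointing straight across it, each within 0.2 rad (about 11 degrees) of square (value of joint lid below 0.03 rad and value of joint left_button between -0.2 and 0.2 rad and velocity of joint left_button between -0.05 and 0.05 rad/s and value of joint right_button between -0.2 and 0.2 rad and velocity of joint right_button between -0.05 and 0.05 rad/s); the robot touches nothing.
It fails at once if the padlock, the loose lock, the screwdriver or the door knob is moved more than 30 mm (distance of any of padlock, lock_body, screwdriver, door_knob from where it was at the start of the episode above 0.03 m).
It also fails if it takes over 64 s, if anything falls off the work surface, if the arm or the gripper's body presses on something with over 40 N, if the wrist force passes 120 N, or if a joint passes its speed limit or range.

ROBOT

A 7-joint arm with a two-finger parallel gripper is mounted at the origin on the work surface. World frame = base frame: x ahead of the robot, y to its left, z up, the work surface at z = 0. Lengths are in m, angles in rad, forces in N, time in s.
With the tool pointing down it reaches from about 0.4 to 0.875 m from the base axis. Payload 19.3 kg.
Tool frame: the origin (TCP) lies at the very end of the fingers, on their centre line; the grasp point (between the pads) lies 19 mm behind it; z points along the fingers, y is the line along which they close (so a half turn about z gives the same grasp; the last joint's range is limited). The gripper opens to 85 mm and grips with 20 to 120 N. Pads are 22 mm wide; open, the fingers measure 114 mm over their backs; the gripper's body (76 mm by 85 mm) begins 54 mm behind the grasp point. The pads swing forward as they close: fully open they stand 13 mm farther back than shut.
Start: joints at [-1.288, 0.521, -0.036, 1.599, 0.021, 1.021, -0.113], TCP at [0.216, 0.586, 0.231] pointing down, gripper open.
Joint ranges: [-2.91, 2.91], [-0.3, 2.13], [-1.5, 1.42], [0.17, 2.43], [-1.26, 4.41], [0.16, 1.93], [-2.52, 2.52]. Speed limits (rad/s): [1.89, 1.89, 2.39, 2.39, 3.01, 3.01, 3.01].

INTERFACE

Orientations are given as [roll, pitch, yaw] about the fixed x, y, z axes, in that order (R = Rz(yaw) Ry(pitch) Rx(roll)).
In Python, from workcell import bot gives the robot as it stands. The module is installed in compiled form; this text tells all that it offers.
- The arm moves only by the tool apply_moves, never from a script. Its arguments are lists of equal length, an entry for each row: "claw": the finger opening in m, from 0 to 0.0854; "xyz": the shift along the tool's x, y, z in m, a list of three; "twist": the turn, a rotation vector about the tool's x, y, z in rad, a list of three. A call has 1 to 20 rows; each row shifts and turns the commanded pose from where the row before left it, along the tool's axes as they then stand; what a row does not reach is not made up. A row lasts 1/10 s, in which the tool goes at most 50 mm and 8.59 degrees, less where a joint would pass 70% of its speed; a pose out of reach is approached as far as the arm can. A call with a gripper value outside its range is refused whole. The fingers move at their own pace and stop on an object; "force" is the grip in N (left out, the last holds). Time passes only in rows, so rows that do not move let the fingers close. It gives the time, the measured TCP pose, the force, the opening and the grip force at its end, in the units of the state.
- bot.observe(): the state, without advancing time (a new reading comes with each control period).
- bot.grab_frame(name): name is "side" or "top"; returns a dict with "img" (480x640x3 uint8, red, green, blue), "vfov" (degrees; the focal length in pixels is half the picture's height over the tangent of half this angle, whatever the lens; pixels are square), "cx", "cy" (the principal point, pixels), "view" (4x4, takes a point from world to camera coordinates). Camera axes: x right, y up, looking along -z (the intrinsics and any distortion apply to the point x, -y, -z); pixel columns grow to the right and rows downward; lengths in m; the calibration is good to about 2 mm. A picture is of the moment at which its call begins. There is no depth.
- bot.job_done(): hands the job in; it is judged then, once.
Trained networks look in the newest picture that a camera, given by its name, has taken for a name from the list of things; names that differ only in an ending like _2 or _b are one class to them, and where a whole thing is asked for, a point or a joint stands for the part that bears it (a point fixed in the world has none). Each returns a list of dicts, best first, with "score" (0 to 1); they miss things now and then, are a little off and sometimes report something else, mostly with a low value. They report only what shows in the picture. A call takes as long as a camera call.
- bot.find_in(camera, query): "position" ([x, y, z] in m, in world coordinates, good to about 4 mm: the middle of the surface that is visible of it).
The state is a dict: "clock": time; "qpos": joint angles; "qd": joint speeds; "joint_efforts": joint torques, N m; "position": TCP position; "tool_rot": TCP orientation; "force": force on the tool from outside, world axes, zero at the start; "moment": the same for the moment, N m; "grip_width": finger opening in m; "finger_force": force on a finger pad.
Only numpy, scipy, OpenCV 4.12 (cv2) and the standard library are available. Lean on these libraries where they do the work, as an engineer would, in place of code of your own. Each camera call takes 0.05 s, during which the arm holds its last target. There are 200 camera calls.

## Working session

There is one attempt and no reset: what is moved stays moved. The work goes in short steps, Python scripts to look and compute and a tool call to move; the robot and the scene stay as the last step left them, time stands still between calls to the robot, and variables do not carry over. Pictures are saved under pics/ and viewed, at most 10 in all, crops included, and the job is handed in when it is done.

Besides the shell and the picture viewer there is one more tool, called after ">>>" as name(argument=value, ...), one argument or row to a line, values as JSON. apply_moves: Moves the arm, as the interface text tells. Its arguments: {"type":"object","properties":{"claw":{"type":"array"},"xyz":{"type":"array"},"twist":{"type":"array"},"force":{"type":"number"}},"required":["claw","xyz","twist"]}

```bash
mkdir -p pics
cat > h.py <<'E'
import numpy as np,cv2
from workcell import bot
def K(f):
    F=240/np.tan(np.radians(f["vfov"])/2); return F
def proj(f,P):
    P=np.atleast_2d(P); c=(np.c_[P,np.ones(len(P))]@np.array(f["view"]).T)[:,:3]; F=K(f)
    return np.c_[f["cx"]+F*c[:,0]/-c[:,2], f["cy"]-F*c[:,1]/-c[:,2]]
def ray(f,u,v,z):
    V=np.array(f["view"]);R=V[:3,:3];o=-R.T@V[:3,3];F=K(f)
    d=R.T@np.array([(u-f["cx"])/F,-(v-f["cy"])/F,-1]); return o+d*(z-o[2])/d[2]
E
python3 - <<'E'
from h import *
for n in ("top","side"):
    f=bot.grab_frame(n); cv2.imwrite(f"pics/{n}0.png",f["img"][:,:,::-1]); print(n,f.keys(),f["vfov"],f["cx"],f["cy"],np.round(f["view"],3).tolist())
    for q in ("case","lid_edge","left_pivot","right_pivot","left_tab","right_tab","padlock","lock_body","screwdriver","door_knob"):
        print(q,[(np.round(r["position"],3).tolist(),round(r["score"],2)) for r in bot.find_in(n,q)[:2]])
print(bot.observe())
E
```

```text
top dict_keys(['img', 'vfov', 'cx', 'cy', 'view']) 55.56266764385619 315.533903068356 247.59059698273435 [[-0.02, -1.0, -0.004, 0.063], [0.99, -0.02, 0.141, -0.652], [-0.141, -0.002, 0.99, -0.731], [0.0, 0.0, 0.0, 1.0]]
case [([0.558, -0.007, 0.06], 0.63)]
lid_edge [([0.622, -0.018, 0.189], 0.71)]
left_pivot [([0.559, -0.007, 0.057], 0.82), ([0.487, 0.104, 0.091], 0.39)]
right_pivot [([0.555, -0.008, 0.061], 0.82)]
left_tab [([0.488, 0.104, 0.093], 0.75)]
right_tab [([0.448, -0.075, 0.09], 0.73)]
padlock [([0.625, 0.161, 0.023], 0.79)]
lock_body [([0.525, -0.224, 0.02], 0.6)]
screwdriver [([0.817, -0.062, 0.023], 0.56)]
door_knob [([0.773, 0.178, 0.064], 0.82)]
side dict_keys(['img', 'vfov', 'cx', 'cy', 'view']) 51.958301340711884 324.37758588951255 241.81386700324222 [[0.749, -0.663, -0.017, -0.457], [0.474, 0.517, 0.713, -0.371], [-0.464, -0.542, 0.701, -0.717], [0.0, 0.0, 0.0, 1.0]]
case [([0.58, -0.021, 0.06], 0.72)]
lid_edge [([0.614, -0.041, 0.172], 0.89)]
left_pivot [([0.578, -0.024, 0.058], 0.62), ([0.812, -0.068, 0.018], 0.52)]
right_pivot [([0.574, -0.02, 0.054], 0.91)]
lef
[... 300 characters left out ...]
], 0.2)]
{'clock': 1.1, 'qpos': array([-1.28818904,  0.52140176, -0.0362487 ,  1.59949203,  0.0212145 ,
        1.02107004, -0.11278446]), 'qd': array([ 0.00078327,  0.00172146, -0.00035755,  0.0018096 ,  0.00050066,
       -0.00142055,  0.00133757]), 'joint_efforts': array([-1.79698378e-03, -9.26875877e+01,  1.97777219e+00, -3.70265079e+01,
        1.80335023e-02,  2.12510560e-03, -4.45289203e-06]), 'position': array([0.21601456, 0.58649105, 0.23129312]), 'tool_rot': array([3.14157620e+00, 3.46892569e-05, 2.78872093e+00]), 'force': array([ 0.08046699, -0.30240804,  0.78498637]), 'moment': array([ 0.03527108, -0.01207719, -0.04400886]), 'finger_force': 0.0, 'grip_width': 0.08540810320394726}
```

View pics/top0.png

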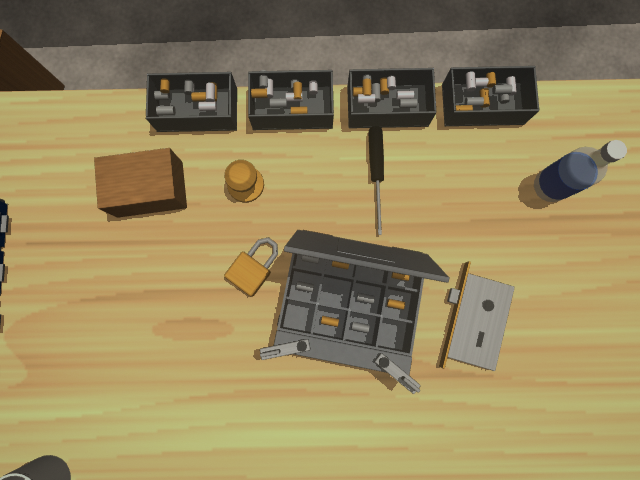

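View pics/side0.png

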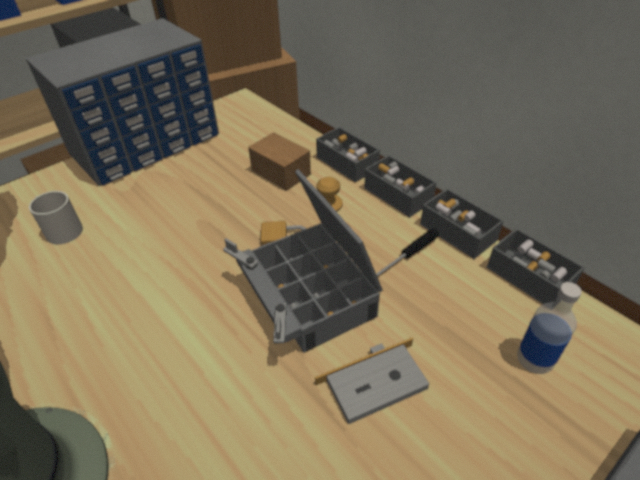

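Run:
```python
from h import *
from scipy.optimize import least_squares
t=bot.grab_frame("top"); s=bot.grab_frame("side")
L=ray(t,302,346,.094);R=ray(t,382,362,.094);print(L,R,np.linalg.norm(L-R)); print(ray(s,250,261,.094),ray(s,281,309,.094))
import itertools
def W(p,P):
    c,n=np.cos(p[2]),np.sin(p[2]); P=np.atleast_2d(P); return np.c_[p[0]+c*P[:,0]-n*P[:,1],p[1]+n*P[:,0]+c*P[:,1],P[:,2]]
piv=[[-.096,.065,.094],[-.096,-.065,.094]]
res=lambda p:np.r_[(proj(t,W(p,piv))-[[302,346],[382,362]]).ravel(),(proj(s,W(p,piv))-[[250,261],[281,309]]).ravel()]
o=least_squares(res,[.56,0,-.2]);print(o.x,o.fun)
p=o.x
for a in np.arange(1.15,1.46,.1):
    lid=[[.08-.16*np.cos(a)+h*np.sin(a),y,.07+.16*np.sin(a)+h*np.cos(a)] for h in (0,.008) for y in(.11,-.11)]
    print(round(a,2),proj(t,W(p,lid)).round().tolist(),proj(s,W(p,lid)).round().tolist())
for n,y,sg in(("l",.065,1),("r",-.065,-1)):
  for a in np.arange(1.5,2.2,.1):
    P=[[-.096+.066*np.cos(a),y+sg*.066*np.sin(a),.09]]
    print(n,round(a,2),proj(t,W(p,P)).round(),W(p,[[-.096+.049*np.cos(a),y+sg*.049*np.sin(a),.101]]).round(3))
for f,n in((t,"t"),(s,"s")):
    im=f["img"][:,:,::-1].copy()
    for a,b in(([-.08,.11,.07],[.08,.11,.07]),([-.112,.11,.077],[-.112,-.11,.077]),([.08,.11,.07],[.08,-.11,.07]),([-.08,-.11,.07],[.08,-.11,.07])):
        q=proj(f,W(p,[a,b])).round().astype(int); cv2.line(im,tuple(map(int,q[0])),tuple(map(int,q[1])),(0,0,255),1)
    x,y=(230,215) if n=="t" else (200,150)
    cv2.imwrite(f"pics/{n}1.png",cv2.resize(im[y:y+200,x:x+260],None,fx=3,fy=3,interpolation=2))
```

```text
[0.49233588 0.07345018 0.094     ] [ 0.46572876 -0.04971125  0.094     ] 0.12600268082908583
[0.48988603 0.06964823 0.094     ] [ 0.46372268 -0.05761865  0.094     ]
[ 0.57243881 -0.00981821 -0.20843545] [-0.11862422  0.24474678  2.50088787  0.39086815 -0.33023731 -1.69979358
 -0.84960948 -1.839343  ]
1.15 [[281.0, 263.0], [446.0, 294.0], [282.0, 257.0], [448.0, 288.0]] [[287.0, 176.0], [351.0, 249.0], [291.0, 173.0], [355.0, 246.0]]
1.25 [[283.0, 251.0], [449.0, 283.0], [284.0, 245.0], [450.0, 277.0]] [[295.0, 170.0], [359.0, 243.0], [298.0, 168.0], [363.0, 240.0]]
1.35 [[285.0, 239.0], [452.0, 271.0], [286.0, 233.0], [453.0, 265.0]] [[302.0, 166.0], [368.0, 238.0], [306.0, 164.0], [372.0, 235.0]]
1.45 [[288.0, 227.0], [454.0, 259.0], [289.0, 221.0], [455.0, 252.0]] [[309.0, 162.0], [376.0, 233.0], [313.0, 160.0], [381.0, 231.0]]
l 1.5 [[261. 335.]] [[0.505 0.121 0.101]]
l 1.6 [[260. 339.]] [[0.501 0.122 0.101]]
l 1.7 [[260. 343.]] [[0.496 0.122 0.101]]
l 1.8 [[260. 348.]] [[0.491 0.123 0.101]]
l 1.9 [[260. 352.]] [[0.486 0.122 0.101]]
l 2.0 [[261. 356.]] [[0.481 0.121 0.101]]
l 2.1 [[262. 361.]] [[0.477 0.12  0.101]]
l 2.2 [[263. 365.]] [[0.472 0.118 0.101]]
r 1.5 [[427. 367.]] [[ 0.458 -0.102  0.101]]
r 1.6 [[426. 372.]] [[ 0.454 -0.101  0.101]]
r 1.7 [[425. 376.]] [[ 0.449 -0.1    0.101]]
r 1.8 [[424. 380.]] [[ 0.444 -0.098  0.101]]
r 1.9 [[422. 384.]] [[ 0.44  -0.096  0.101]]
r 2.0 [[420. 388.]] [[ 0.436 -0.093  0.101]]
r 2.1 [[417. 391.]] [[ 0.432 -0.09   0.101]]
r 2.2 [[414. 394.]] [[ 0.429 -0.086  0.101]]
```

View pics/t1.png

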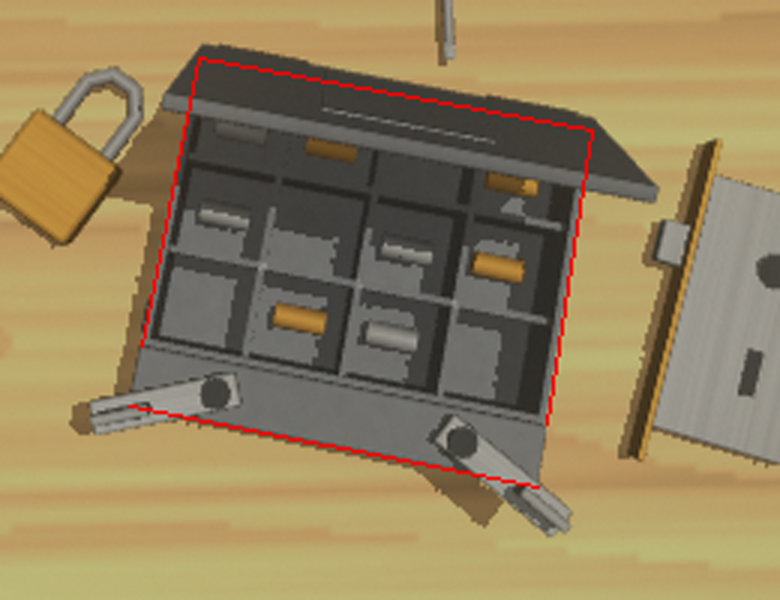

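View pics/s1.png

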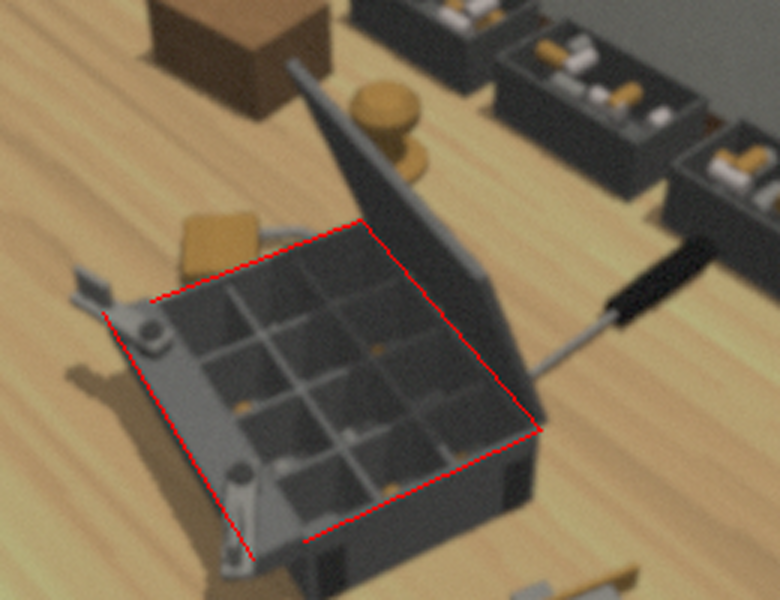

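>>> apply_moves(
  claw=[0,0,0,0,0,0,0,0,0,0,0,0,0,0,0,0,0,0,0,0],
  xyz=[
    [0,0,-0.03],
    [0,0,-0.02],
    [-0.032,-0.028,0],
    [-0.032,-0.028,0],
    [-0.032,-0.028,0],
    [-0.032,-0.028,0],
    [-0.032,-0.028,0],
    [-0.032,-0.028,0],
    [-0.032,-0.028,0],
    [-0.032,-0.028,0],
    [-0.032,-0.028,0],
    [-0.032,-0.028,0],
    [-0.032,-0.028,0],
    [-0.032,-0.028,0],
    [-0.032,-0.028,0],
    [-0.032,-0.028,0],
    [-0.032,-0.028,0],
    [-0.032,-0.028,0],
    [-0.032,-0.028,0],
    [-0.028,-0.028,0],
  ],
  twist=[
    [0,0,-0.072],
    [0,0,-0.072],
    [0,0,0],
    [0,0,0],
    [0,0,0],
    [0,0,0],
    [0,0,0],
    [0,0,0],
    [0,0,0],
    [0,0,0],
    [0,0,0],
    [0,0,0],
    [0,0,0],
    [0,0,0],
    [0,0,0],
    [0,0,0],
    [0,0,0],
    [0,0,0],
    [0,0,0],
    [0,0,0],
  ],
)

```text
clock: 3.2
position: [0.672, -0.0268, 0.2812]
tool_rot: [-3.142, 0.0, 2.933]
force: [0.6, 1.7, -0.3]
grip_width: -0.0001
finger_force: 0.0
```

>>> apply_moves(
  claw=[0,0,0,0,0,0,0,0,0,0,0,0,0,0,0,0,0],
  xyz=[
    [0,0,0.03],
    [0,0,0.03],
    [0,0,0.03],
    [0,0,0.02],
    [0.01,0,0],
    [0.01,0,0],
    [0.01,0,0],
    [0.01,0,0],
    [0.01,0,0],
    [0.01,0,0],
    [0.01,0,0],
    [0.01,0,0],
    [0.01,0,0],
    [0.01,0,0],
    [0.01,0,0],
    [0.01,0,0],
    [0,0,0],
  ],
  twist=[
    [0,0,0],
    [0,0,0],
    [0,0,0],
    [0,0,0],
    [0,0,0],
    [0,0,0],
    [0,0,0],
    [0,0,0],
    [0,0,0],
    [0,0,0],
    [0,0,0],
    [0,0,0],
    [0,0,0],
    [0,0,0],
    [0,0,0],
    [0,0,0],
    [0,0,0],
  ],
)

```text
clock: 4.9
position: [0.5525, 0.0, 0.1714]
tool_rot: [3.142, -0.001, 2.933]
force: [0.5, -0.1, 0.1]
grip_width: 0.0002
finger_force: 0.0
```

>>> apply_moves(
  claw=[0,0,0,0,0,0,0,0,0,0,0,0,0,0,0,0,0,0,0,0],
  xyz=[
    [0.01,0,0],
    [0.01,0,0],
    [0,0,0],
    [0,0,0],
    [0,0,0],
    [0,0,0],
    [0,0,0],
    [0,0,0],
    [0,0,0],
    [0,0,0],
    [0,0,0.01],
    [0,0,0.01],
    [0,0,0.01],
    [0,0,0.01],
    [0,0,0.01],
    [0,0,0.01],
    [0,0,0.01],
    [0,0,0.01],
    [0,0,0.006],
    [0,0,0.004],
  ],
  twist=[
    [0,0,0],
    [0,0,0],
    [0,0,0],
    [0,0,0],
    [0,0,0],
    [0,0,0],
    [0,0,0],
    [0,0,0],
    [0,0,0],
    [0,0,0],
    [0,0,0],
    [0,0,0],
    [0,0,0],
    [0,0,0],
    [0,0,0],
    [0,0,0],
    [0,0,0],
    [0,0,0],
    [0,0,0],
    [0,0,0],
  ],
)

```text
clock: 6.9
position: [0.5339, 0.0039, 0.0806]
tool_rot: [-3.141, -0.0, 2.933]
force: [0.3, 1.0, 0.5]
grip_width: 0.0
finger_force: 0.0
```

>>> apply_moves(
  claw=[0,0,0,0,0],
  xyz=[
    [0,0,0.002],
    [0,0,0.002],
    [0,0,0.001],
    [0,0,0],
    [0,0,0],
  ],
  twist=[
    [0,0,0],
    [0,0,0],
    [0,0,0],
    [0,0,0],
    [0,0,0],
  ],
)

```text
clock: 7.4
position: [0.5343, 0.0039, 0.0778]
tool_rot: [3.141, 0.001, 2.933]
force: [-9.3, -0.1, 31.2]
grip_width: 0.0001
finger_force: 15.7
```

>>> apply_moves(
  claw=[0,0,0,0,0,0,0,0],
  xyz=[
    [0,0,-0.01],
    [0,0,-0.04],
    [0,0,-0.04],
    [0,0,-0.04],
    [-0.045,0,0],
    [-0.045,0,0],
    [-0.045,0,0],
    [0,0,0],
  ],
  twist=[
    [0,0,0],
    [0,0,0],
    [0,0,0],
    [0,0,0],
    [0,0,0],
    [0,0,0],
    [0,0,0],
    [0,0,0],
  ],
)

```text
clock: 8.2
position: [0.6698, -0.0255, 0.2057]
tool_rot: [-3.141, 0.002, 2.932]
force: [-1.3, -0.5, -0.3]
grip_width: 0.0001
finger_force: 0.0
```

```bash
cat >> h.py <<'E'
p=np.array([0.5724,-0.0098,-0.2084])
def W(P,p=p):
    c,n=np.cos(p[2]),np.sin(p[2]); P=np.atleast_2d(P); return np.c_[p[0]+c*P[:,0]-n*P[:,1],p[1]+n*P[:,0]+c*P[:,1],P[:,2]]
def btn(sg,a):
    c,n=np.cos(a),np.sin(a)
    q=lambda r,w,z:[-.096+r*c-w*n, sg*(.065+r*n+w*c), z]
    return W([q(-.012,.009,.09),q(.066,.009,.09),q(.066,-.009,.09),q(-.012,-.009,.09)]),W([q(.034,0,.112),q(.064,0,.112)])
def draw(tag,aL,aR):
    fs=[bot.grab_frame(n) for n in("top","side")]; out=[]
    for f,(x,y) in zip(fs,((240,300),(200,210))):
        im=cv2.resize(f["img"][y:y+110,x:x+200,::-1],None,fx=4,fy=4,interpolation=2)
        for sg,a in((1,aL),(-1,aR)):
            if a is None: continue
            for pts,cl in zip(btn(sg,a),(True,False)):
                u=((proj(f,pts)-[x,y]+.5)*4).astype(np.int32); cv2.polylines(im,[u],cl,(0,0,255) if cl else (0,255,0),1)
        out.append(im)
    cv2.imwrite(f"pics/{tag}.png",cv2.resize(np.vstack(out),(546,600),interpolation=3) if 0 else np.vstack(out)[:, :][::1])
    im=np.vstack(out); cv2.imwrite(f"pics/{tag}.png",cv2.resize(im,None,fx=600/im.shape[0],fy=600/im.shape[0],interpolation=3))
E
python3 -c "
from h import *
draw('b1',2.0,2.05)"
```

```text
(no output)
```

View pics/b1.png

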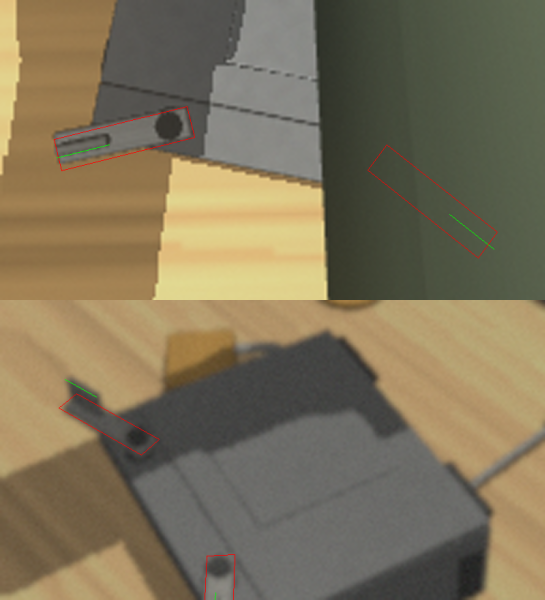

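>>> apply_moves(
  claw=[0.04,0.04,0.04,0.04,0.04,0.04,0.04,0.04,0.04,0.04,0.04,0.04,0.04,0.04,0.04],
  xyz=[
    [0.0425,0.0211,0],
    [0.0425,0.0211,0],
    [0.0425,0.0211,0],
    [0.0425,0.0211,0],
    [0.0425,0.0211,0],
    [0,0,0],
    [0,0,0],
    [0,0,0],
    [0,0,0],
    [0,0,0],
    [0,0,0],
    [0,0,0],
    [0,0,0],
    [0,0,0],
    [0,0,0],
  ],
  twist=[
    [0,0,0],
    [0,0,0],
    [0,0,0],
    [0,0,0],
    [0,0,0],
    [0,0,0.1322],
    [0,0,0.1322],
    [0,0,0.1322],
    [0,0,0.1322],
    [0,0,0.1322],
    [0,0,0.1322],
    [0,0,0.1322],
    [0,0,0.1322],
    [0,0,0.1322],
    [0,0,0],
  ],
)

```text
clock: 9.8
position: [0.4791, 0.1233, 0.2066]
tool_rot: [3.142, -0.001, 1.741]
force: [0.3, 0.2, -0.9]
grip_width: 0.0398
finger_force: 0.0
```

```bash
python3 -c "
from h import *
draw('b2',1.95,2.05); print(bot.observe()['qpos'],W([-.1141,.1105,.1]))"
```

```text
[-0.6950055   0.37467042  0.41731137  1.97825303 -0.20329876  0.82837045
  0.01145934] [[0.48363063 0.12191583 0.1       ]]
```

View pics/b2.png

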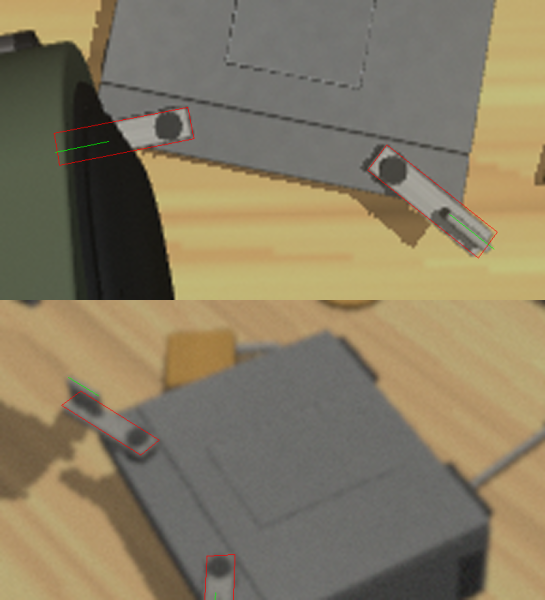

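>>> apply_moves(
  claw=[0.04,0.04,0.04,0.04,0.04,0.0,0.0,0.0,0.0,0.0,0.0,0.0],
  xyz=[
    [-0.002,0.004,0.03],
    [0,0,0.03],
    [0,0,0.03],
    [0,0,0.02],
    [0,0,0],
    [0,0,0],
    [0,0,0],
    [0,0,0],
    [0,0,0],
    [0,0,0],
    [0,0,0],
    [0,0,0],
  ],
  twist=[
    [0,0,0],
    [0,0,0],
    [0,0,0],
    [0,0,0],
    [0,0,0],
    [0,0,0],
    [0,0,0],
    [0,0,0],
    [0,0,0],
    [0,0,0],
    [0,0,0],
    [0,0,0],
  ],
  force=20,
)

```text
clock: 11.1
position: [0.4847, 0.1221, 0.0973]
tool_rot: [3.14, -0.001, 1.743]
force: [-3.2, 0.8, 9.0]
grip_width: 0.0057
finger_force: 23.7
```

>>> apply_moves(
  claw=[0,0,0,0,0,0,0,0,0,0,0,0,0,0,0,0,0],
  xyz=[
    [-0.0004,0.00635,0],
    [-0.0004,0.00635,0],
    [-0.0004,0.00635,0],
    [-0.0004,0.00635,0],
    [-0.0004,0.00635,0],
    [-0.0004,0.00635,0],
    [-0.0004,0.00635,0],
    [-0.0004,0.00635,0],
    [-0.0004,0.00635,0],
    [-0.0004,0.00635,0],
    [-0.0004,0.00635,0],
    [-0.0004,0.00635,0],
    [-0.0004,0.00635,0],
    [-0.0004,0.00635,0],
    [-0.0004,0.00635,0],
    [0,0,0],
    [0,0,0],
  ],
  twist=[
    [0,0,0.13],
    [0,0,0.13],
    [0,0,0.13],
    [0,0,0.13],
    [0,0,0.13],
    [0,0,0.13],
    [0,0,0.13],
    [0,0,0.13],
    [0,0,0.13],
    [0,0,0.13],
    [0,0,0.13],
    [0,0,0.13],
    [0,0,0.13],
    [0,0,0.13],
    [0,0,0.13],
    [0,0,0],
    [0,0,0],
  ],
)

```text
clock: 12.8
position: [0.5391, 0.065, 0.0969]
tool_rot: [-3.139, 0.004, -0.206]
force: [-16.6, 6.3, 18.9]
grip_width: 0.0054
finger_force: 25.0
```

```bash
python3 -c "
from h import *
print(W([[-.047,.065,.1],[-.096+.049*np.cos(2.05),-.065-.049*np.sin(2.05),.1]]).round(4),bot.observe()['qpos'])"
```

```text
[[ 0.5399  0.0635  0.1   ]
 [ 0.4339 -0.0914  0.1   ]] [-0.78575993  0.77266019  0.83866894  1.95197498 -0.81451192  0.80057603
 -1.25237394]
```

>>> apply_moves(
  claw=[0.04,0.04,0.04,0.04,0.04,0.04,0.04,0.04,0.04,0.04,0.04,0.04,0.04,0.04,0.04,0.04,0.04,0.04,0.04,0.04],
  xyz=[
    [0,0,0],
    [0,0,0],
    [0,0,-0.01],
    [0,0,-0.03],
    [0,0,-0.03],
    [0,0,-0.04],
    [-0.0141,0.035,0],
    [-0.0141,0.035,0],
    [-0.0141,0.035,0],
    [-0.0141,0.035,0],
    [-0.0141,0.035,0],
    [0,0,0],
    [0,0,0],
    [0,0,0],
    [0,0,0],
    [0,0,0],
    [0,0,0],
    [0,0,0],
    [0,0,0],
    [0,0,0],
  ],
  twist=[
    [0,0,0],
    [0,0,0],
    [0,0,0],
    [0,0,0],
    [0,0,0],
    [0,0,0],
    [0,0,0],
    [0,0,0],
    [0,0,0],
    [0,0,0],
    [0,0,0],
    [0,0,-0.136],
    [0,0,-0.136],
    [0,0,-0.136],
    [0,0,-0.136],
    [0,0,-0.136],
    [0,0,-0.136],
    [0,0,-0.136],
    [0,0,-0.136],
    [0,0,0],
  ],
)

```text
clock: 14.8
position: [0.436, -0.0935, 0.207]
tool_rot: [3.141, -0.001, 0.883]
force: [0.6, -1.0, -0.3]
grip_width: 0.0401
finger_force: 0.0
```

```bash
python3 -c "
from h import *
draw('b3',0,2.05); o=bot.observe();print(o['qpos'],o['position'],o['tool_rot'])"
```

```text
[-0.51887308  0.35239097  0.75573019  2.10407811 -0.33535689  0.80404452
 -0.25210579] [ 0.43597713 -0.09340206  0.20675045] [ 3.14120706e+00 -5.61936638e-04  8.76304109e-01]
```

View pics/b3.png

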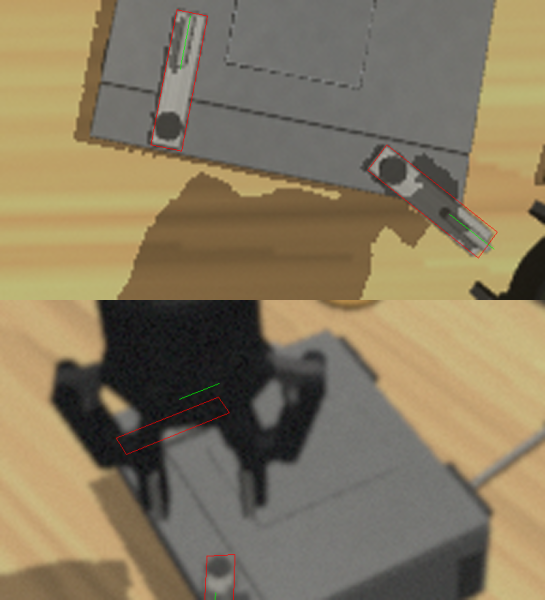

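>>> apply_moves(
  claw=[0.04,0.04,0.04,0.04,0.04,0.0,0.0,0.0,0.0,0.0,0.0,0.0],
  xyz=[
    [0,-0.003,0.03],
    [0,0,0.03],
    [0,0,0.03],
    [0,0,0.018],
    [0,0,0],
    [0,0,0],
    [0,0,0],
    [0,0,0],
    [0,0,0],
    [0,0,0],
    [0,0,0],
    [0,0,0],
  ],
  twist=[
    [0,0,0],
    [0,0,0],
    [0,0,0],
    [0,0,0],
    [0,0,0],
    [0,0,0],
    [0,0,0],
    [0,0,0],
    [0,0,0],
    [0,0,0],
    [0,0,0],
    [0,0,0],
  ],
  force=20,
)

```text
clock: 16.1
position: [0.4338, -0.0911, 0.0991]
tool_rot: [3.141, -0.001, 0.881]
force: [-3.0, 0.0, 9.9]
grip_width: 0.0052
finger_force: 23.2
```

>>> apply_moves(
  claw=[0,0,0,0,0,0,0,0,0,0,0,0,0,0,0,0,0,0],
  xyz=[
    [0.0004,0.00625,0],
    [0.0004,0.00625,0],
    [0.0004,0.00625,0],
    [0.0004,0.00625,0],
    [0.0004,0.00625,0],
    [0.0004,0.00625,0],
    [0.0004,0.00625,0],
    [0.0004,0.00625,0],
    [0.0004,0.00625,0],
    [0.0004,0.00625,0],
    [0.0004,0.00625,0],
    [0.0004,0.00625,0],
    [0.0004,0.00625,0],
    [0.0004,0.00625,0],
    [0.0004,0.00625,0],
    [0.0004,0.00625,0],
    [0,0,0],
    [0,0,0],
  ],
  twist=[
    [0,0,-0.128],
    [0,0,-0.128],
    [0,0,-0.128],
    [0,0,-0.128],
    [0,0,-0.128],
    [0,0,-0.128],
    [0,0,-0.128],
    [0,0,-0.128],
    [0,0,-0.128],
    [0,0,-0.128],
    [0,0,-0.128],
    [0,0,-0.128],
    [0,0,-0.128],
    [0,0,-0.128],
    [0,0,-0.128],
    [0,0,-0.128],
    [0,0,0],
    [0,0,0],
  ],
)

```text
clock: 17.9
position: [0.5144, -0.063, 0.0994]
tool_rot: [3.141, 0.004, 2.929]
force: [6.2, 3.9, 0.8]
grip_width: 0.0054
finger_force: 22.1
```

>>> apply_moves(
  claw=[0.04,0.04,0.04,0.04,0.04,0.04,0.04,0.04,0.04,0.04,0.04],
  xyz=[
    [0,0,0],
    [0,0,0],
    [0,0,-0.01],
    [0,0,-0.03],
    [0,0,-0.04],
    [0,0,-0.04],
    [-0.04,0,-0.03],
    [-0.04,0,-0.03],
    [-0.04,0,-0.03],
    [-0.04,0,0],
    [0,0,0],
  ],
  twist=[
    [0,0,0],
    [0,0,0],
    [0,0,0],
    [0,0,0],
    [0,0,0],
    [0,0,0],
    [0,0,0],
    [0,0,0],
    [0,0,0],
    [0,0,0],
    [0,0,0],
  ],
)

```text
clock: 19.0
position: [0.6717, -0.0984, 0.3083]
tool_rot: [-3.141, 0.001, 2.928]
force: [-0.1, -0.4, -1.4]
grip_width: 0.0399
finger_force: 0.0
```

```bash
python3 -c "
from h import *
draw('b4',0,0)"
```

```text
(no output)
```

View pics/b4.png

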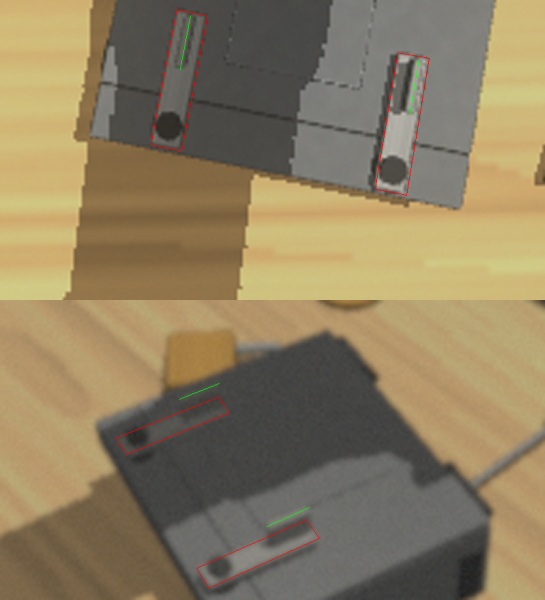

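```bash
python3 -c "
from workcell import bot
print(bot.job_done())"
```

```text
the job is handed in; nothing more can be done
None
```

The lid is shut, both turnbuttons look square across it in the last pictures, and the job is handed in at about 19 s. The hand-in gave no verdict, and I planned the moves clear of the four loose items but did not re-measure them afterwards.

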